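# Find the concealed catch of the battery box

### The job

The black battery door of the green power box is held by a concealed catch: under one of the six places of its plain grey top panel lies a flush push-plate, sunk just below the surface. Feel over the panel with a fingertip until you find it, and press it fully home, so that the door pops up ajar; then take the hand away. Do not touch the door itself, pick nothing up, and leave the loose batteries, the tape measure and the small yellow carton where they lie.

Things in the scene. Friction and masses are not known exactly. Their poses are not given: they have to be found in the camera images.
- case: Green power box fixed on the bench, 140 (x) x 282 (y) mm, flat top 55 mm above its underside. Origin on the bench, under the centre of its grey top panel; z up, the front with brass terminals faces -x. From y = -100 to -182 mm lies the battery compartment under the black door. Keep the hand clear of the tall fixed charger (red and black) on the bench at the robot's left, near x 0.69, y 0.25 m.
- panel (a point): Centre of the grey panel's top face, 55 mm above the bench, axes as the case. The panel, 120 (x) x 180 (y) mm, is six look-alike 60 mm square plates, centred at x = -30 or 30, y = -60, 0 or 60 mm. Five are rigid. One, each time another, is just a 5 mm wide frame round the push-plate: a 49 mm square of the same grey, sunk 3 mm below the panel; it gives way downward when pressed.
- catch (a joint): How far the concealed push-plate is pressed in, in m: 0 untouched, 0.007 fully home (its top then 10 mm below the panel's). It slides straight down against about 3 to 5 N, has no spring and stays where it is left; the door follows it.
- door (a joint): Opening of the black door, in rad: 0 shut, 0.4 ajar when the catch is fully home. It rises by itself in proportion to the catch's travel. The hinge runs along the case's x at y = -104 mm beside the panel; the free edge at y = -182 mm rises about 30 mm.
- door_mid (a point): Middle of the top face of the black ribbed battery door, 140 (x) x 76 (y) x 7 mm, level with the grey panel when shut; moves with the door. The door is not to be touched.
- battery_a: Loose black and tan battery lying on the bench in front of the box, 15 x 47 x 15 mm, origin at the centre of its underside. Leave alone.
- battery_b: A second loose battery like it. Leave alone.
- tape_measure: Yellow tape measure, 38 x 78 x 64 mm, standing behind the box, origin at the centre of its underside. Leave alone.
- carton: Small yellow carton, 25 x 25 x 72 mm, standing upright near the door end of the box, origin at the centre of its underside. Leave alone.

How it is judged (in metres and radians):
At the end, for the whole second after the job is handed in: The push-plate is at least 6 of its 7 mm in, the door stands at rest more than 0.28 rad open, and each loose thing lies within 20 mm of where it was (value of joint catch above 0.006 m and value of joint door above 0.28 rad and velocity of joint door below 0.05 rad/s and distance of each of battery_a, battery_b, tape_measure, carton from where it was at the start of the episode below 0.02 m); the robot touches nothing.
It fails at once if the battery door was pushed or pried by the hand or arm (contact force between any of the fingers, the arm and door above 1 N).
It fails at once if a bystander (battery, tape measure, carton) was pushed away, lifted or carried (distance of any of battery_a, battery_b, tape_measure, carton from where it was at the start of the episode above 0.02 m).
It also fails if it takes over 43 s, if anything falls off the work surface, if the arm or the gripper's body presses on something with over 40 N, if the wrist force passes 120 N, or if a joint passes its speed limit or range.

### The arm

A 6-joint arm with a two-finger parallel gripper is mounted at the origin on a cart in front of the work surface, level with it; the furniture and walls round the work are solid. World frame = base frame: x ahead of the robot, y to its left, z up, the work surface at z = 0. Lengths are in mm, angles in rad, forces in N, time in s.
With the tool pointing down it reaches from about 375 to 900 mm from the base axis. Payload 3.1 kg.
Tool frame: the origin (TCP) lies midway between the tips of the shut fingers; the grasp point (between the pads) lies 19 mm behind it; z points along the fingers, y is the line along which they close (so a half turn about z gives the same grasp; the last joint's range is limited). The gripper opens to 87 mm and grips with 3 to 60 N. Pads are 19 mm wide; open, the fingers measure 117 mm over their backs; the gripper's body (75 mm by 190 mm) begins 51 mm behind the grasp point.
Start: joints at [1.026, 0.527, 1.433, -0, 1.181, -0.178], TCP at [223.519, 583.64, 222.548] pointing down, gripper open.
Joint ranges: [-3.08, 3.08], [-0.75, 2.2], [0.22, 2.44], [-1.43, 4.57], [0, 2.65], [-2.85, 2.85]. Speed limits (rad/s): [2.79, 2.79, 3.14, 3.14, 3.14, 3.14].

### API

Orientations are given as a rotation vector (axis times angle).
In Python, from rig import r gives the robot as it stands.
- The arm moves only by the shell command python3 -m crank 'ROWS' [FORCE]. ROWS is JSON, a list of rows, each a list of 3 entries, a list of its own where there are three numbers: the opening, from -1 (shut) to 1 (fully open), then the shift along the world's x, y, z in m, then the turn, a rotation vector about the world's x, y, z in degrees. In form: [[jaw, [tx, ty, tz], [wx, wy, wz]], ...]. A call has 1 to 20 rows; each row shifts and turns the commanded pose from where the row before left it; what a row does not reach is not made up. A row lasts 1/8 s, in which the tool goes at most 62.5 mm and 10.7 degrees, less where a joint would pass 70% of its speed; a pose out of reach is approached as far as the arm can. A call with a gripper value outside its range is refused whole. The fingers move at their own pace and stop on an object; FORCE is the grip in N (left out, the last holds). Time passes only in rows, so rows that do not move let the fingers close. It gives the time, the measured TCP pose, the force, the opening and the grip force at its end, in the units of the state.
- r.observe(): the state, without advancing time (a new reading comes with each control period).
- r.camera(name): name is "side" or "top"; returns the picture (400x640x3 uint8, red, green, blue); there is no depth.
- r.camera_params(name): a dict with "fov_y" (degrees; the focal length in pixels is half the picture's height over the tangent of half this angle, whatever the lens; pixels are square), "cx", "cy" (the principal point, pixels), "k1" (the pictures are not rectified: a ray, as slopes to the right and down, at radius r is drawn at 1 + k1 r^2 times it, then the intrinsics apply), "R" (3x3) and "t" (3): a world point X has camera coordinates R X + t. Camera axes: x right, y down, z forward; pixel columns grow to the right and rows downward; lengths in mm; the calibration is good to about 2 mm. A picture is of the moment at which its call begins. camera_params takes no time and is no camera call.
- r.sign_off(): hands the job in; it is judged then, once.
Trained networks look in the newest picture that a camera, given by its name, has taken for a name from the list of things; names that differ only in an ending like _2 or _b are one class to them, and where a whole thing is asked for, a point or a joint stands for the part that bears it (a point fixed in the world has none). Each returns a list of dicts, best first, with "conf" (0 to 1); they miss things now and then, are a little off and sometimes report something else, mostly with a low value. They report only what shows in the picture. A call takes as long as a camera call.
- r.spot_in(camera, name): "extent" ([left, top, width, height] in pixels, round what is visible of it).
- r.masks_of(camera, name): "mask" (400x640 bool, what is visible of it) and "extent" ([left, top, width, height] in pixels, round what is visible of it).
- r.tip_of(camera, name): "pixel" ([column, row] in pixels: a listed point, or the origin of a listed thing).
The state is a dict: "time_s": time; "joint_positions": joint angles; "qd": joint speeds; "effort": joint torques, N m; "ee_pos": TCP position; "orientation": TCP orientation; "contact_force": force on the tool from outside, world axes, zero at the start; "ft_torque": the same for the moment, N m; "opening": finger opening in mm; "finger_force": force on a finger pad.
Only numpy, scipy, OpenCV 4.12 (cv2) and the standard library are available. Lean on these libraries where they do the work, as an engineer would, in place of code of your own. Each camera call takes 0.05 s, during which the arm holds its last target. There are 200 camera calls.

## Working session

There is one attempt and no reset: what is moved stays moved. The work goes in short steps, Python scripts to look and compute and a shell command to move; the robot and the scene stay as the last step left them, time stands still between calls to the robot, and variables do not carry over. Pictures are saved under pics/ and viewed, at most 10 in all, crops included, and the job is handed in when it is done.

```bash
mkdir -p pics; python3 - <<'E'
from rig import r
import cv2,numpy as np
for c in("top","side"):
    im=r.camera(c); cv2.imwrite(f"pics/{c}0.png",im[:,:,::-1])
    p=r.camera_params(c); print(c,p)
    for n in("panel","door_mid","case"):
        print(n,[(d["conf"],d["pixel"]) for d in r.tip_of(c,n)][:2])
print(r.observe())
E
```

```text
top {'fov_y': 42.47978428034965, 'cx': 319.5979836724499, 'cy': 196.62219198010536, 'k1': -0.14758659256479487, 'R': array([[-0.00790728, -0.99986381, -0.01448606],
       [-0.99133324,  0.0097379 , -0.13100988],
       [ 0.1311331 ,  0.01332458, -0.99127522]]), 't': array([ -70.23284845,  588.40559457, 1100.48583786])}
panel []
door_mid [(0.77, [397.4, 235.2])]
case []
side {'fov_y': 48.73798951018537, 'cx': 307.3741505765473, 'cy': 198.6745179364909, 'k1': 0.03923766264266465, 'R': array([[-0.99939885,  0.03297661, -0.01069991],
       [ 0.02790162,  0.58186316, -0.81280795],
       [-0.02057777, -0.81261787, -0.58243348]]), 't': array([572.43421876,  95.2890344 , 844.86130685])}
panel [(0.72, [333.3, 165.0])]
door_mid [(0.58, [334.3, 164.5])]
case []
{'time_s': 0.4, 'joint_positions': array([ 1.02648189e+00,  5.27663252e-01,  1.43287448e+00,  2.07392183e-05,
        1.18138381e+00, -1.78493864e-01]), 'qd': array([ 0.00184333, -0.00330058, -0.00336716,  0.00216321, -0.0002992 ,
        0.00148808]), 'effort': array([-2.67722980e-04, -4.39505768e+01, -1.76656777e+01,  6.32413477e-02,
        5.31082659e-02, -7.47135550e-05]), 'ee_pos': array([223.47186607, 583.55276038, 222.39234429]), 'orientation': array([-5.71418556e-01, -3.08905189e+00,  4.72572064e-04]), 'contact_force': array([ 0.05701257, -1.05105763,  0.13191937]), 'ft_torque': array([-0.0106109 ,  0.0079968 , -0.00057898]), 'finger_force': 0.0, 'opening': 86.76268040881546}
```

View pics/top0.png

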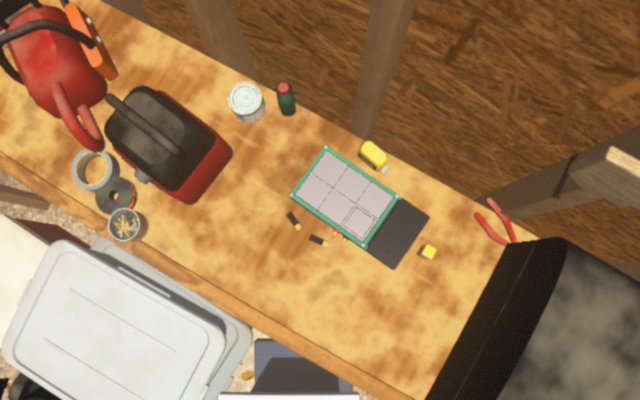

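View pics/side0.png

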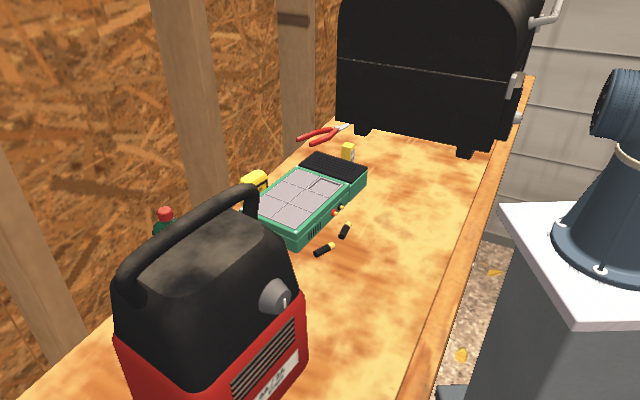

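The top view shows the box near (345,196), the door at (397,235), and what looks like a recess outline at (361,223). The side view shows a similar outline at (322,184). I'll zoom in on both and locate the box.

```bash
cat >h.py <<'E'
from rig import r
import cv2,numpy as np
def ray(c,px,z):
    p=r.camera_params(c); f=200/np.tan(np.radians(p["fov_y"]/2))
    d=np.array([(px[0]-p["cx"])/f,(px[1]-p["cy"])/f]); u=d.copy()
    for _ in range(20): u=d/(1+p["k1"]*(u@u))
    R,t=np.array(p["R"]),np.array(p["t"]); o=-R.T@t; v=R.T@np.append(u,1)
    return o+v*(z-o[2])/v[2]
def proj(c,X):
    p=r.camera_params(c); f=200/np.tan(np.radians(p["fov_y"]/2))
    q=np.array(p["R"])@X+p["t"]; u=q[:2]/q[2]; u=u*(1+p["k1"]*(u@u))
    return u*f+[p["cx"],p["cy"]]
E
python3 - <<'E'
from h import *
a=cv2.imread("pics/top0.png")[135:275,280:440]; b=cv2.imread("pics/side0.png")[145:255,235:375]
a=cv2.resize(a,None,fx=3.6,fy=3.6,interpolation=2)
b=cv2.resize(b,None,fx=5,fy=5,interpolation=2)
cv2.imwrite("pics/ca.png",a);cv2.imwrite("pics/cb.png",b)
E
```

```text
(no output)
```

View pics/ca.png

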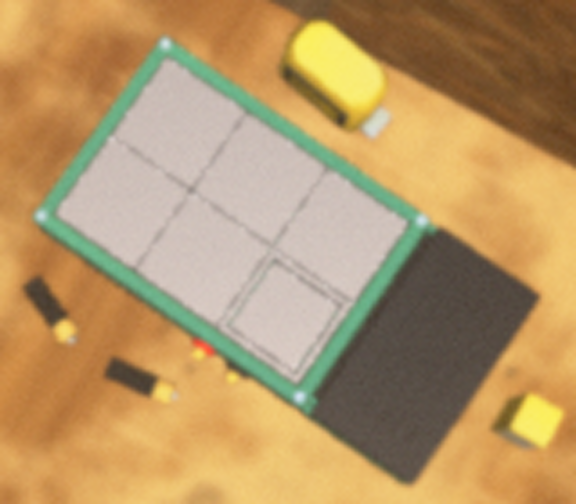

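View pics/cb.png

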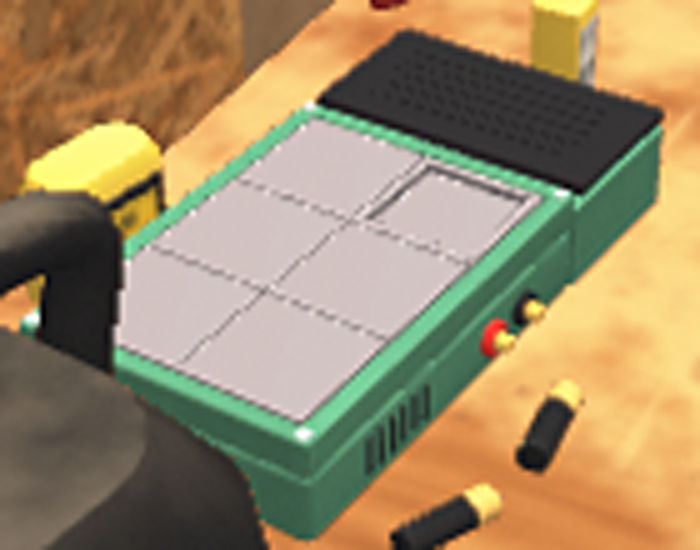

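Both close-ups agree: the sunk plate is at x=-30, y=-60 on the case (crop a (288,317), crop b (447,213)).

```bash
python3 - <<'E'
from h import *
from scipy.spatial.transform import Rotation as Ro
A=lambda x,y:(280+x/3.6,135+y/3.6); B=lambda x,y:(235+x/5,145+y/5)
for n,q in dict(c00=(172,58),c10=(408,228),c11=(294,381),c01=(57,215)).items(): print(n,ray("top",A(*q),55).round(1))
print("plate top",ray("top",A(288,317),52).round(1),"side",ray("side",B(447,213),52).round(1))
P=[ray("top",A(*q),55) for q in((172,58),(408,228),(294,381),(57,215))]
ey=(P[0]+P[3]-P[1]-P[2]);ex=(P[0]+P[1]-P[2]-P[3])
print("yaw",np.degrees([np.arctan2(ey[1],ey[0])-np.pi/2,np.arctan2(ex[1],ex[0])]),np.linalg.norm(ey)/2,np.linalg.norm(ex)/2)
print("charger top-ish",[ray("top",p,200).round() for p in((232,153),(190,202),(105,150),(135,88))])
print(Ro.from_rotvec(r.observe()["orientation"]).as_matrix().round(3))
E
```

```text
c00 [686.7 -94.5  55. ]
c10 [ 580.2 -236.5   55. ]
c11 [ 488.4 -165.7   55. ]
c01 [590.2 -23.8  55. ]
plate top [ 527.2 -162.9   52. ] side [ 531.1 -156.7   52. ]
yaw [-36.27959577 -36.93564788] 176.022052419818 117.74999080209061
charger top-ish [array([653.,  91., 200.]), array([558., 171., 200.]), array([664., 348., 200.]), array([791., 293., 200.])]
[[-0.934  0.358 -0.   ]
 [ 0.358  0.934 -0.   ]
 [ 0.    -0.    -1.   ]]
```

```bash
python3 -m crank '[[-1,[0,0,0.04],[0,0,0]],[-1,[0.0218,-0.0531,0],[0,0,-7.55]],[-1,[0.0218,-0.0531,0],[0,0,-7.55]],[-1,[0.0218,-0.0531,0],[0,0,-7.55]],[-1,[0.0218,-0.0531,0],[0,0,-7.55]],[-1,[0.0218,-0.0531,0],[0,0,-7.55]],[-1,[0.0218,-0.0531,0],[0,0,-7.55]],[-1,[0.0218,-0.0531,0],[0,0,-7.55]],[-1,[0.0218,-0.0531,0],[0,0,-7.55]],[-1,[0.0218,-0.0531,0],[0,0,-7.55]],[-1,[0.0218,-0.0531,0],[0,0,-7.55]],[-1,[0.0218,-0.0531,0],[0,0,-7.55]],[-1,[0.0218,-0.0531,0],[0,0,-7.55]],[-1,[0.0218,-0.0531,0],[0,0,-7.55]],[-1,[0.0218,-0.0531,0],[0,0,-7.55]],[-1,[0,0,0],[0,0,0]],[-1,[0,0,0],[0,0,0]]]' 10; python3 -c "
from rig import r
from scipy.spatial.transform import Rotation as R
print(R.from_rotvec(r.observe()['orientation']).as_matrix().round(3))"
```

```text
time_s: 2.52
ee_pos: [528.0, -159.2, 262.1]
orientation: [-2.806, -1.409, 0.001]
contact_force: [-0.3, 0.4, -0.6]
opening: 0.5
finger_force: 0.0
[[ 0.597  0.802 -0.002]
 [ 0.802 -0.597  0.001]
 [ 0.    -0.002 -1.   ]]
```

Aligned. I'll come down to about 20 mm above the plate and look.

```bash
python3 -m crank '[[-1,[0,0,-0.05],[0,0,0]],[-1,[0,0,-0.05],[0,0,0]],[-1,[0,0,-0.05],[0,0,0]],[-1,[0,0,-0.04],[0,0,0]],[-1,[0,0,0],[0,0,0]],[-1,[0,0,0],[0,0,0]]]'; python3 - <<'E'
from h import *
out=[]
for c,(y,x) in dict(top=(135,280),side=(125,235)).items():
    im=r.camera(c)[:,:,::-1][y:y+140,x:x+160]
    out.append(cv2.resize(im,None,fx=2.5,fy=2.5,interpolation=2))
    print(c,proj(c,np.array(r.observe()["ee_pos"])),(x,y))
cv2.imwrite("pics/n1.png",np.hstack(out))
E
```

```text
time_s: 3.28
ee_pos: [529.4, -159.2, 74.0]
orientation: [2.805, 1.412, 0.002]
contact_force: [-0.2, 0.9, 0.5]
opening: 0.5
finger_force: 0.0
top [359.10801307 220.94796327] (280, 135)
side [324.92436203 177.70014882] (235, 125)
```

View pics/n1.png

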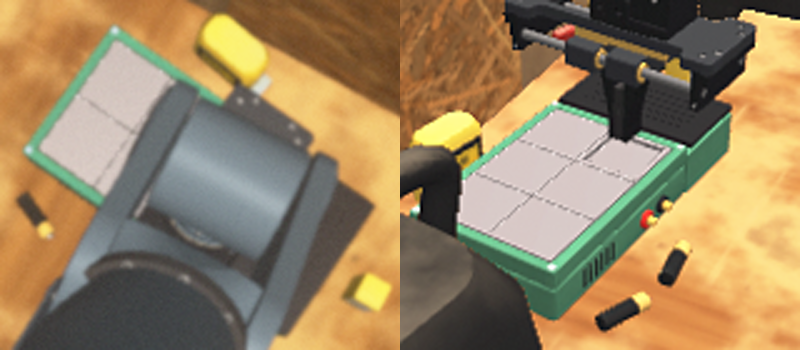

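The side view (right half) shows the shut fingers over the framed plate, with the tip near crop (623,135), clear of the door. Now I'll go down and feel for it.

```bash
python3 -m crank '[[-1,[0,0,-0.01],[0,0,0]],[-1,[0,0,-0.006],[0,0,0]],[-1,[0,0,-0.003],[0,0,0]],[-1,[0,0,-0.002],[0,0,0]],[-1,[0,0,-0.001],[0,0,0]],[-1,[0,0,0],[0,0,0]]]'; python3 -m crank '[[-1,[0,0,-0.0015],[0,0,0]],[-1,[0,0,-0.0015],[0,0,0]],[-1,[0,0,0],[0,0,0]]]'
```

```text
time_s: 4.12
ee_pos: [528.5, -159.7, 50.5]
orientation: [-2.807, -1.41, 0.001]
contact_force: [-1.1, 0.1, 1.2]
opening: 0.5
finger_force: 0.6
time_s: 4.5
ee_pos: [528.6, -159.7, 47.4]
orientation: [-2.807, -1.41, 0.0]
contact_force: [-2.5, 0.3, 0.9]
opening: 0.5
finger_force: 0.7
```

```bash
python3 -m crank '[[-1,[0,0,-0.001],[0,0,0]],[-1,[0,0,-0.001],[0,0,0]],[-1,[0,0,0],[0,0,0]]]';python3 -m crank '[[-1,[0,0,-0.001],[0,0,0]],[-1,[0,0,-0.001],[0,0,0]],[-1,[0,0,0],[0,0,0]]]'; python3 - <<'E'
from h import *
im=r.camera("side")[:,:,::-1][115:265,235:395]
cv2.imwrite("pics/n2.png",cv2.resize(im,None,fx=3,fy=3,interpolation=2))
E
```

```text
time_s: 4.88
ee_pos: [528.6, -159.7, 45.4]
orientation: [-2.807, -1.41, 0.0]
contact_force: [-2.1, -1.1, 2.6]
opening: 0.7
finger_force: 1.1
time_s: 5.25
ee_pos: [528.6, -159.7, 45.3]
orientation: [2.807, 1.41, 0.0]
contact_force: [-3.9, 0.3, 15.3]
opening: 0.5
finger_force: 7.7
```

View pics/n2.png

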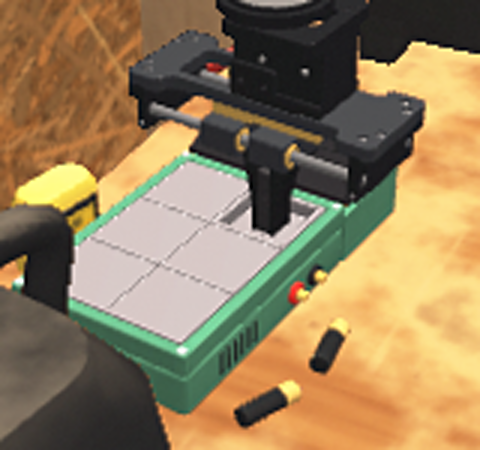

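The plate stopped hard at z 45.3 (about 10 mm below the panel) with force rising to 15 N, and the picture shows it sunk at crop (270,215). It is fully home, so I'll go straight up and back off to check.

```bash
python3 -m crank '[[-1,[0,0,0.01],[0,0,0]],[-1,[0,0,0.03],[0,0,0]],[-1,[0,0,0.05],[0,0,0]],[-1,[0,0,0.05],[0,0,0]],[-1,[0,0,0.05],[0,0,0]],[-1,[-0.03,0.04,0],[0,0,0]],[-1,[-0.03,0.05,0],[0,0,0]],[-1,[-0.03,0.05,0],[0,0,0]],[-1,[-0.03,0.05,0],[0,0,0]],[-1,[0,0,0],[0,0,0]],[-1,[0,0,0],[0,0,0]],[-1,[0,0,0],[0,0,0]],[-1,[0,0,0],[0,0,0]]]'; python3 - <<'E'
from h import *
out=[]
for c,(y,x) in dict(top=(125,280),side=(115,235)).items():
    im=r.camera(c)[:,:,::-1][y:y+150,x:x+160]
    out.append(cv2.resize(im,None,fx=2.5,fy=2.5,interpolation=2))
cv2.imwrite("pics/n3.png",np.hstack(out))
E
```

```text
time_s: 6.92
ee_pos: [409.6, 29.3, 233.5]
orientation: [2.808, 1.408, 0.001]
contact_force: [0.7, -0.0, 0.5]
opening: 0.5
finger_force: 0.0
```

View pics/n3.png

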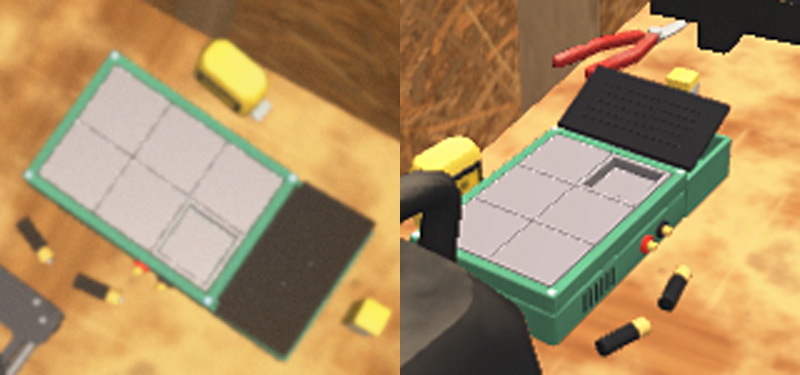

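The door stands ajar (side crop (645,115)), the plate is sunk, and the loose things are where they were. The hand is clear.

```bash
python3 -c "
from rig import r
print(r.sign_off())"
```

```text
the job is handed in; nothing more can be done
None
```

I pressed the concealed push-plate (x = -30, y = -60 mm) fully home, the door popped up ajar, and I withdrew the hand clear and handed the job in after about 7 s; no verdict came back.

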